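# Close the clam box in the packing frame

### The arm

A 6-joint arm with a two-finger parallel gripper is mounted at the origin on the work surface. World frame = base frame: x ahead of the robot, y to its left, z up, the work surface at z = 0. Lengths are in m, angles in rad, forces in N, time in s.
With the tool pointing down it reaches from about 0.35 to 0.875 m from the base axis. Payload 4.2 kg.
Tool frame: the origin (TCP) lies at the very end of the fingers, on their centre line; the grasp point (between the pads) lies 19 mm behind it; z points along the fingers, y is the direction in which the jaws open and shut (so a half turn about z gives the same grasp; the last joint's range is limited). The gripper opens to 87 mm and grips with 3 to 60 N. Pads are 19 mm wide; open, the fingers measure 117 mm over their backs; the gripper's body (75 mm by 190 mm) begins 51 mm behind the grasp point.
Start: joints at [-0.86, 0.385, 0.008, 0, -1.194, -0.259], TCP at [0.273, -0.562, 0.223] pointing down, gripper open.
Joint ranges: [-3.14, 3.14], [-1.21, 2.06], [-1.07, 1.41], [-3.16, 2.05], [-2.99, -0.16], [-3.1, 3.1]. Speed limits (rad/s): [2.79, 2.79, 3.14, 3.14, 3.14, 3.14].

### API

Orientations are given as a rotation vector (axis times angle).
In Python, from plant import ctrl, snapshot gives the robot as it stands. The module is installed in compiled form; this text tells all that it offers.
- The arm moves only by the shell command python3 -m inch 'ROWS'. ROWS is JSON, a list that holds one entry, the list of rows, each a list of 7 numbers: the turn, a rotation vector about the world's x, y, z in units of 5 degrees (1.0 is 5 degrees), then the shift along the world's x, y, z in units of 40 mm (1.0 is 40 mm), then the closure in counts, from 0 (fully open) to 255 (shut). In form: [[[rx, ry, rz, tx, ty, tz, claw], ...]]. A call has 1 to 5 rows; each row is the pose to reach, as a shift and turn from the pose commanded when the call began; what a row does not reach only later rows make up. A row lasts 1/8 s, in which the tool goes at most 62.5 mm and 10.7 degrees, less where a joint would pass 70% of its speed; a pose out of reach is approached as far as the arm can. A call with a gripper value outside its range is refused whole. The fingers move at their own pace and stop on an object; the grip force is fixed at half the most. Time passes only in rows, so rows that repeat a pose let the fingers close. It gives the time, the measured TCP pose, the force and the opening at its end, in the units of the state.
- ctrl.sense(): the state, without advancing time (a new reading comes with each control period).
- snapshot(name): name is "scene" or "side" or "wrist"; returns a dict with "image" (420x560x3 uint8, red, green, blue), "intrinsics" (3x3 intrinsics, pixels), "dist" ([k1, k2, p1, p2, k3] as OpenCV has them; the pictures are not rectified), "extrinsics" (4x4, takes a point from world to camera coordinates); the wrist camera has in their place "hand_eye" (4x4, takes a point from camera to tool coordinates, whose origin is the TCP and whose axes are the flange's). Camera axes: x right, y down, z forward; pixel columns grow to the right and rows downward; lengths in m; the calibration is good to about 2 mm. A picture is of the moment at which its call begins: read the wrist's pose just before it. There is no depth.
- ctrl.close_job(): hands the job in, once; it reports no verdict.
The state is a dict: "time": time; "joints": joint angles; "qvel": joint speeds; "effort": joint torques, N m; "ee_pos": TCP position; "tool_rot": TCP orientation; "wrist_force": force on the tool from outside, world axes, zero at the start; "torque": the same for the moment, N m; "grip_width": finger opening in m.
Only numpy, scipy, OpenCV 4.12 (cv2) and the standard library are available. Lean on these libraries where they do the work, as an engineer would, in place of code of your own. Each camera call takes 0.05 s, during which the arm holds its last target.

### The job

Pick up the open hinged box of clams, lid still open, and set it down level between the guides of the metal packing frame, without spilling. Then let go, swing the lid over and press it fully home, so that the two halves meet edge to edge all round. Leave all three clams inside and the other things on the counter where they are.

Things in the scene. Friction and masses are not known exactly. Their poses are not given: they have to be found in the camera images.
- box: lower half of a white plastic clamshell: 112 long (x) x 62 wide (y) x 36 high, walls and floor 3, open on top; origin at its underside centre, z up. The lid is hinged on the top rim of the short +x end and stands up there at the start; the bare -x end faces the robot, roughly. Loose, about 0.14 kg, plus lid 0.035 and clams 0.025 each
- lid (a joint): angle of the lid on the box, rad: 0 = closed with its rim flush on the box rim, grows as it opens, 2.0 = fully open (leaning back). The stiff hinge (about 0.04 N m) leaves the lid wherever it is put; it is opened about 1.65 to 1.95 at the start
- lid_hinge (a point): middle of the hinge line: in the box frame 56 along +x, 36 above the underside. Hinge line parallel to the box's y
- lid_tab (a point): centre of the tab (14 long x 30 wide x 4 thick) on the lid's free edge, 119 from the hinge line. The lid is an upper half shell 112 long x 62 wide x 20 deep, walls 3, its sides level with the box's; closed, its flat top is 56 above the box underside. Its x runs from tab to hinge, its z is the outward normal of its top
- frame: fixed dark bare-steel packing frame: plate 136 (x) x 86 (y) x 4 thick, guides rising 16 above it; space between guides 120 x 70 (4 to spare on each side of the box). A stop 44 wide at each x end; 18 long guides along the y sides at the corners only, the middle 84 is clear for fingers. Origin: plate underside centre, z up; a seated box stands 4 above it, either way round
- clam0: grey-brown closed clam, rigid, round, 33 across x 17 high, origin at its underside centre; lies inside the box at the start
- clam1: grey-brown closed clam, rigid, round, 33 across x 17 high, origin at its underside centre; lies inside the box at the start
- clam2: grey-brown closed clam, rigid, round, 33 across x 17 high, origin at its underside centre; lies inside the box at the start
- box_in (a point): centre of the box's inner floor, 3 above its underside
- packed: bystander: another box of the same kind, already closed and full, 112 x 62 x 56 high, origin at its underside centre
- jar: bystander: amber jar, 60 across, 85 high, origin at its underside centre
- tag: bystander: dark price card 80 wide on a small foot, 68 high, origin at its underside centre
- knife: bystander: shucking knife with a wooden handle, about 155 long, 22 thick, lying flat; origin at its middle, blade along +x

How it is judged:
By the outcome, as a careful person would: the job done as asked, in the order asked, and still so for the second after the job is handed in, with the robot touching nothing.
It also fails if it takes over 72 s, if anything falls off the work surface, if the arm or the gripper's body presses on something with over 40 N, if the wrist force passes 120 N, or if a joint passes its speed limit or range.

## Working session

There is one attempt and no reset: what is moved stays moved. The work goes in short steps, Python scripts to look and compute and a shell command to move; the robot and the scene stay as the last step left them, time stands still between calls to the robot, and variables do not carry over. Pictures are saved under pics/ and viewed, and the job is handed in when it is done.

```bash
mkdir -p pics
cat > h.py <<'E'
import numpy as np,cv2
from plant import ctrl,snapshot
from scipy.spatial.transform import Rotation as R
def snap(name,fn):
    s=ctrl.sense(); d=snapshot(name); cv2.imwrite('pics/'+fn+'.png',d['image'][:,:,::-1])
    K=np.array(d['intrinsics']);dist=np.array(d['dist'])
    if 'extrinsics' in d: E=np.array(d['extrinsics'])
    else:
        T=np.eye(4);T[:3,:3]=R.from_rotvec(s['tool_rot']).as_matrix();T[:3,3]=s['ee_pos']
        E=np.linalg.inv(T@np.array(d['hand_eye']))
    np.savez('pics/'+fn+'.npz',K=K,dist=dist,E=E); return d['image']
def cam(fn):
    z=np.load('pics/'+fn+'.npz'); return z['K'],z['dist'],z['E']
def ray(fn,px):
    K,d,E=cam(fn); p=cv2.undistortPoints(np.array([[px]],float),K,d)[0,0]
    Ei=np.linalg.inv(E); v=Ei[:3,:3]@np.array([p[0],p[1],1]); return Ei[:3,3],v/np.linalg.norm(v)
def atz(fn,px,z):
    o,v=ray(fn,px); return o+v*(z-o[2])/v[2]
def proj(fn,P):
    K,d,E=cam(fn); return cv2.projectPoints(np.array(P,float).reshape(-1,3),cv2.Rodrigues(E[:3,:3])[0],E[:3,3],K,d)[0][:,0]
E
python3 - <<'E'
from h import *
for n in ['scene','side','wrist']: snap(n,n+'0')
print(ctrl.sense())
for n in ['scene0','side0','wrist0']: print(np.linalg.inv(cam(n)[2]).round(3).tolist())
E
```

```text
{'time': 0.15, 'joints': array([-8.60346156e-01,  3.85414184e-01,  6.95567757e-03, -3.46478720e-04,
       -1.19401331e+00, -2.58582156e-01]), 'qvel': array([-0.00054048, -0.00285589,  0.00483968,  0.00250744, -0.00024654,
       -0.00031553]), 'effort': array([-1.82548845e-06, -3.91053021e+01,  1.87586457e+01,  4.22232404e+00,
        1.23707540e-02, -1.42046983e-04]), 'ee_pos': array([ 0.27271084, -0.56186554,  0.22169727]), 'tool_rot': array([ 7.03462557e-01, -3.06131112e+00, -2.56415833e-03]), 'wrist_force': array([ 0.2458623 ,  0.07420974, -0.77546311]), 'torque': array([ 0.07325113, -0.01652664,  0.02752046]), 'grip_width': 0.08710359313142363}
[[-0.38, 0.494, -0.783, 1.344], [0.925, 0.206, -0.319, 0.3], [0.004, -0.845, -0.535, 0.557], [0.0, 0.0, 0.0, 1.0]]
[[-0.796, -0.458, 0.397, 0.191], [-0.606, 0.606, -0.516, 0.505], [-0.004, -0.651, -0.759, 0.843], [0.0, 0.0, 0.0, 1.0]]
[[-0.436, 0.869, 0.233, 0.209], [0.9, 0.42, 0.116, -0.593], [0.003, 0.26, -0.966, 0.384], [0.0, 0.0, 0.0, 1.0]]
```

View pics/scene0.png

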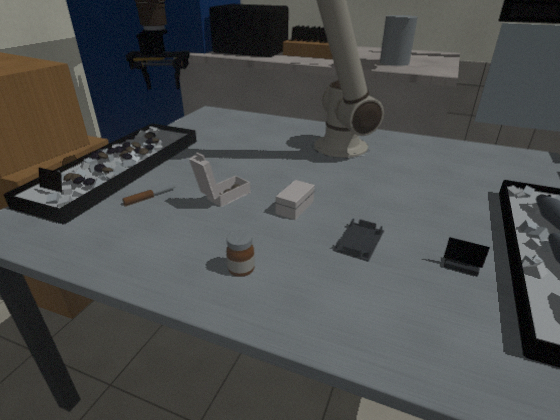

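View pics/side0.png

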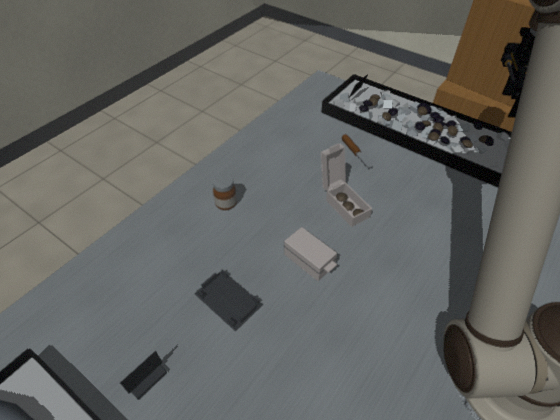

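View pics/wrist0.png

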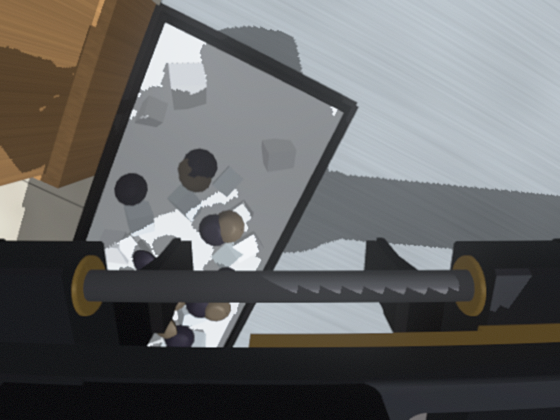

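The scene view shows the open box near (222,185), the frame near (360,238) and the packed box between them. In the side view the box is near (348,195) and the frame near (228,298). I'll enlarge both.

Run:
```python
import cv2
a=cv2.imread('pics/scene0.png');b=cv2.imread('pics/side0.png')
def c(im,x,y,w,h,fn,s):
    cv2.imwrite('pics/'+fn,cv2.resize(im[y:y+h,x:x+w],None,fx=s,fy=s,interpolation=cv2.INTER_CUBIC))
c(a,175,140,100,75,'c1.png',8)
c(b,300,135,100,100,'c2.png',6)
fr=cv2.convertScaleAbs(a,alpha=2,beta=0)
c(fr,325,205,70,60,'c3.png',10)
fr=cv2.convertScaleAbs(b,alpha=2,beta=0)
c(fr,185,260,90,75,'c4.png',8)
```

```text
(no output)
```

View pics/c1.png

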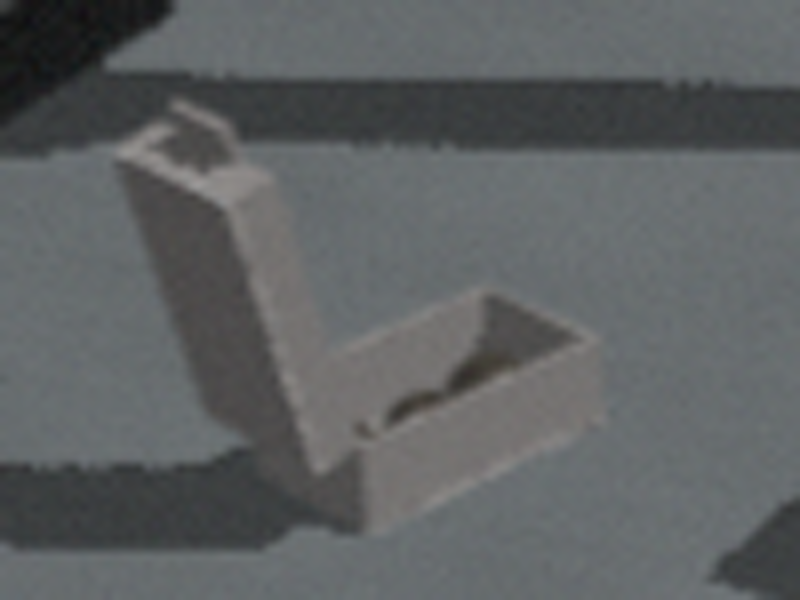

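View pics/c2.png

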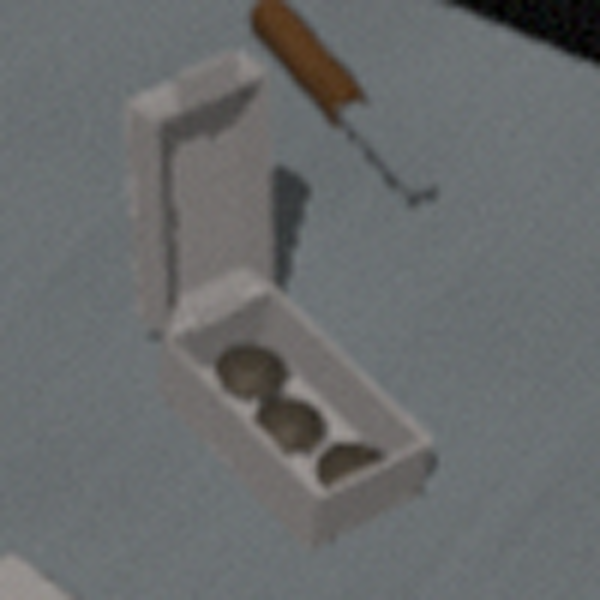

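View pics/c3.png

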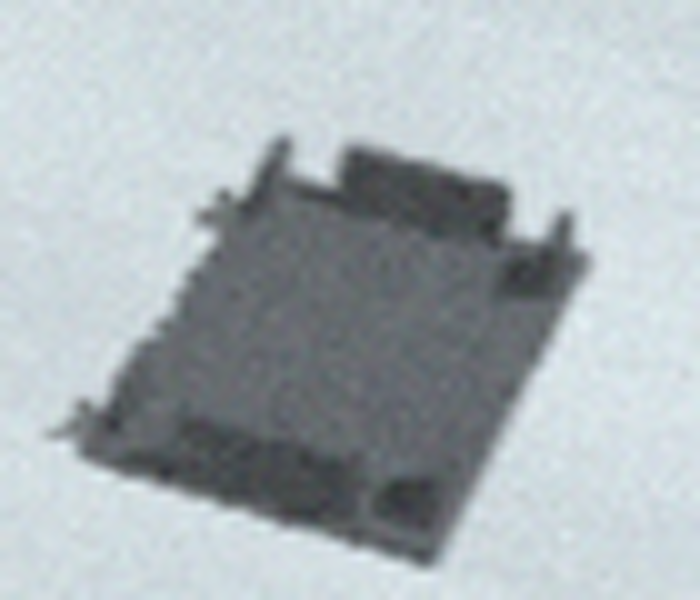

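View pics/c4.png

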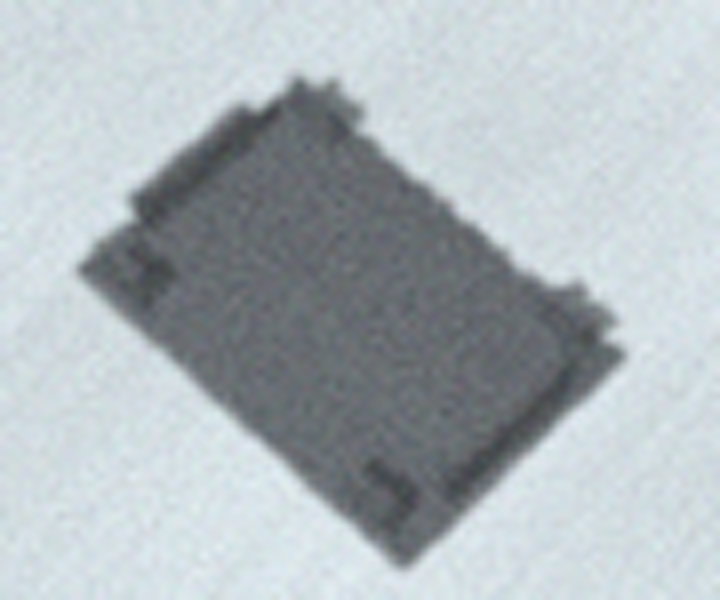

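```bash
cat > fit.py <<'E'
from h import *
from scipy.optimize import least_squares
def fit(obs,x0):
    # obs: list (fn,(lx,ly,lz),(u,v))
    def res(p,per=False):
        c,s=np.cos(p[2]),np.sin(p[2]); r=[]
        for fn,l,uv in obs:
            P=[p[0]+c*l[0]-s*l[1],p[1]+s*l[0]+c*l[1],l[2]]
            r+=list(proj(fn,P)[0]-uv)
        return np.array(r)
    q=least_squares(res,x0,loss='soft_l1'); return q.x,res(q.x).round(1).reshape(-1,2).tolist()
E
python3 - <<'E'
from fit import *
h=.056;w=.031
S='side0';C='scene0'
o=[(S,(-h,-w,.036),(372,208.3)),(S,(-h,w,.036),(353,217.5)),(S,(h,w,.036),(328,192)),(S,(-h,w,0),(353,225.5)),(S,(-h,-w,0),(370.3,216.7)),
(C,(-h,-w,.036),(235.6,176.3)),(C,(-h,w,.036),(250,182.5)),(C,(h,w,.036),(221,196.3)),(C,(h,w,0),(221,206.5)),(C,(-h,w,0),(250.4,192.5))]
print(fit(o,[.5,-.2,0]))
h=.068;w=.043;z=.004
o=[(C,(h,w,z),(368.5,261.5)),(C,(h,-w,z),(333.5,250)),(C,(-h,w,z),(384,231.2)),
(S,(h,w,z),(194.75,293.5)),(S,(-h,w,z),(235.25,331)),(S,(-h,-w,z),(263.1,304))]
print(fit(o,[.6,.2,0]))
for p in [(240,240)]: print('jar',atz(C,(240,272),0))
print('packed',atz(C,(295,200),.03),atz(S,(312,255),.04))
print('tag',atz(C,(462,268),0),atz(S,(150,388),0)); print('knife',atz(C,(150,197),0.01))
E
```

```text
(array([ 0.4945042 , -0.20454465, -0.34613175]), [[0.1, -0.2], [0.5, 0.5], [-1.4, -0.6], [-1.4, 1.5], [-0.5, 0.4], [-0.3, -1.6], [-0.3, -1.4], [-0.6, -1.3], [0.4, -0.3], [-0.3, -0.7]])
(array([ 0.56766685,  0.19681566, -0.08677184]), [[0.4, -1.8], [-0.4, -1.1], [-0.0, -1.8], [-1.2, -0.2], [-0.2, -0.2], [-0.4, -0.0]])
jar [ 0.78484237 -0.01909693  0.        ]
packed [0.49426372 0.00094996 0.03      ] [0.4705817  0.00439509 0.04      ]
tag [0.58343674 0.43008833 0.        ] [0.55981711 0.43469578 0.        ]
knife [ 0.60581438 -0.39829794  0.01      ]
```

```bash
python3 -m inch '[[[0,0,-2,1,2,0.75,0],[0,0,-4,2,3.5,0.75,0],[0,0,-6,2.5,5,0.75,0],[0,0,-8,3,6.5,0.75,0],[0,0,-9.1,3.2,8,0.75,0]]]'; python3 -m inch '[[[0,0,0,0.4,1.5,0,0],[0,0,0,0.45,1.6,0,0],[0,0,0,0.45,1.6,0,0]]]'
python3 - <<'E'
from h import *
snap('wrist','w1');s=ctrl.sense();print(s['ee_pos'],s['tool_rot'],s['joints'])
E
```

```text
time: 0.78
ee_pos: [0.3893, -0.2913, 0.2519]
tool_rot: [-0.542, -3.094, 0.0]
wrist_force: [1.6, 0.9, -0.1]
grip_width: 0.0871
time: 1.15
ee_pos: [0.4068, -0.2286, 0.2522]
tool_rot: [-0.533, -3.096, 0.0]
wrist_force: [0.9, 0.2, 0.6]
grip_width: 0.0871
[ 0.4066004  -0.22925664  0.25205197] [-5.35466052e-01 -3.09526375e+00  1.32452153e-04] [-1.63935020e-01  8.92884477e-02 -3.11978624e-01  8.87615839e-05
 -1.16988366e+00 -1.74949570e+00]
```

View pics/w1.png

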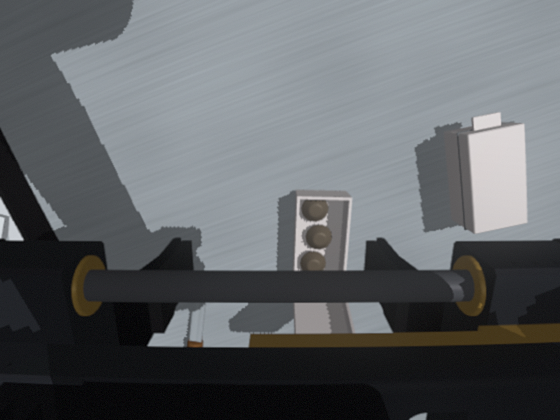

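The wrist view shows the box's bare end at (293..352,192), with three clams inside at about (315,208), (319,236) and (313,261). The packed box is at (490,175).

Run:
```python
import cv2
a=cv2.imread('pics/w1.png')
cv2.imwrite('pics/c5.png',cv2.resize(a[180:280,260:390],None,fx=6,fy=6,interpolation=cv2.INTER_CUBIC))
```

```text
(no output)
```

View pics/c5.png

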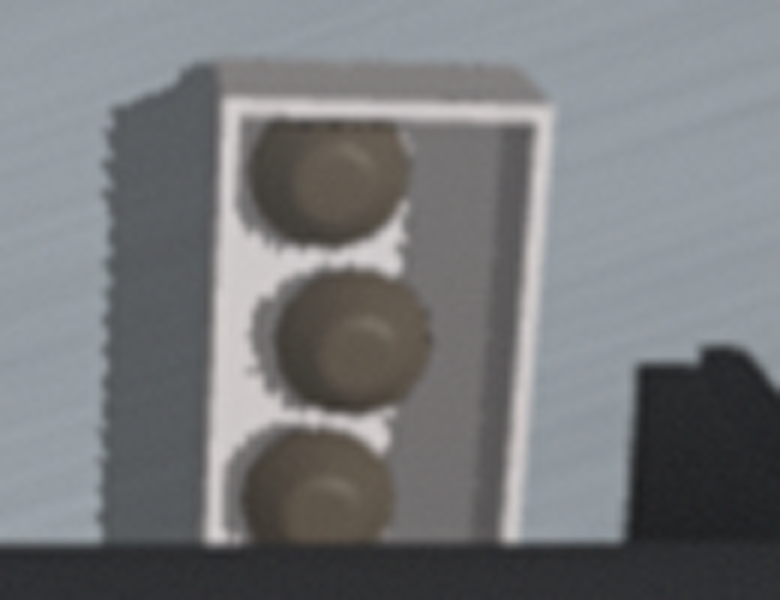

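Run:
```python
from h import *
A,B,C,D=[atz('w1',p,.036) for p in [(295.9,195.7),(351.8,196.8),(293.6,270.4),(346.6,270.4)]]
print(A,B,C,D,np.linalg.norm(A-B))
l=C-A;r=D-B;e=B-A
print(np.degrees([np.arctan2(l[1],l[0]),np.arctan2(r[1],r[0]),np.arctan2(-e[0],e[1])]))
yaw=np.mean([np.arctan2(v[1],v[0]) for v in (l,r)]); u=np.array([np.cos(yaw),np.sin(yaw)])
print('centre',(A+B)[:2]/2+.056*u, np.degrees(yaw))
```

```text
[ 0.43150814 -0.21653452  0.036     ] [ 0.45378261 -0.15762184  0.036     ] [ 0.51718978 -0.24858879  0.036     ] [ 0.53859001 -0.18894427  0.036     ] 0.06298298409131
[-20.51127092 -20.27100516 -20.71125158]
centre [ 0.49513618 -0.2065901 ] -20.39113803832184
```

```bash
python3 -m inch '[[[0,0,-0.16,1.2,0.25,0,0],[0,0,-0.16,2.31,0.53,0,0],[0,0,-0.16,2.31,0.53,-1,0],[0,0,-0.16,2.31,0.53,-2,0],[0,0,-0.16,2.31,0.53,-3,0]]]';python3 -m inch '[[[0,0,0,0,0,0,0],[0,0,0,0,0,0,0]]]'
python3 - <<'E'
from h import *
snap('side','s2');snap('scene','s2b');snap('wrist','w2');s=ctrl.sense();print(s['ee_pos'],s['tool_rot'],s['joints'])
a=cv2.imread('pics/s2.png')[130:230,290:400];b=cv2.imread('pics/s2b.png')[120:220,170:280]
cv2.imwrite('pics/c6.png',cv2.resize(np.hstack([a,b]),None,fx=3.6,fy=3.6,interpolation=cv2.INTER_CUBIC))
E
```

```text
time: 1.82
ee_pos: [0.4987, -0.2096, 0.1305]
tool_rot: [-0.561, -3.091, 0.0]
wrist_force: [-0.0, -0.0, 0.5]
grip_width: 0.0868
time: 2.08
ee_pos: [0.5, -0.209, 0.1335]
tool_rot: [0.558, 3.09, -0.001]
wrist_force: [0.4, -0.3, 0.1]
grip_width: 0.0873
[ 0.5002447  -0.20827608  0.13407051] [ 5.56713077e-01  3.08804637e+00 -1.51730286e-05] [-9.49731269e-02  3.25780055e-01 -3.24341666e-01  4.07282864e-04
 -9.16923128e-01 -1.83279865e+00]
```

View pics/c6.png

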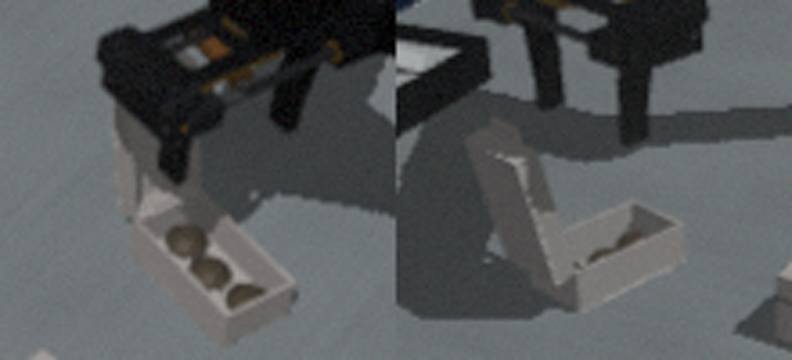

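View pics/w2.png

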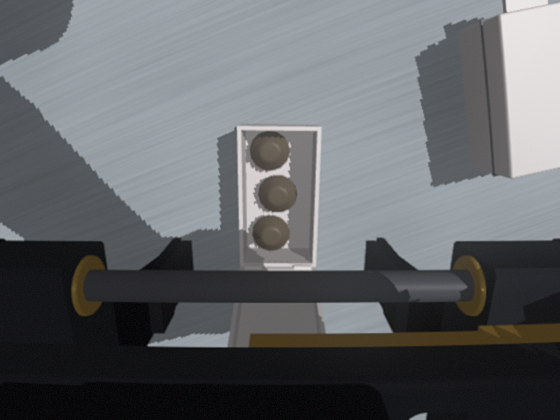

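The jaws straddle the box with the lid clear. In the wrist view the rim corners are at about (236,127), (321,128), (241,267) and (318,267).

Run:
```python
from h import *
A,B,C,D=[atz('w2',p,.036)[:2] for p in [(236,126.5),(321.3,127.5),(240.5,267.5),(318,267.5)]]
print(A,B,C,D,np.linalg.norm(A-B),np.linalg.norm(C-D),np.linalg.norm(A-C))
l=C-A;r=D-B
yaw=np.mean([np.arctan2(v[1],v[0]) for v in (l,r)]); u=np.array([np.cos(yaw),np.sin(yaw)])
print('centre',(A+B)/2+.056*u,(A+B+C+D)/4, np.degrees(yaw))
s=ctrl.sense();m=R.from_rotvec(s['tool_rot']).as_matrix();print(m.round(4),np.degrees(np.arctan2(-m[1,0],-m[0,0])))
n=np.array([-u[1],u[0]]);c=(A+B+C+D)/4;d=s['ee_pos'][:2]-c;print('tool in box',d@u,d@n)
```

```text
[ 0.43256488 -0.21652406] [ 0.45519126 -0.15802138] [ 0.53828782 -0.25591496] [ 0.56056639 -0.19640525] 0.06272572256466015 0.06354321502282533 0.11282279661816837
centre [ 0.49642535 -0.20663204] [ 0.49665259 -0.20671641] -20.22466126713799
[[-9.370e-01  3.492e-01  3.700e-03]
 [ 3.492e-01  9.370e-01 -7.000e-04]
 [-3.700e-03  7.000e-04 -1.000e+00]] -20.43909734751472
tool in box 0.003909816118310586 -0.00022170298685103188
```

```bash
python3 -m inch '[[[0,0,0,0,0,-1,0],[0,0,0,0,0,-2,0],[0,0,0,0,0,-2.7,0],[0,0,0,0,0,-3.15,0],[0,0,0,0,0,-3.15,0]]]';python3 -m inch '[[[0,0,0,0,0,0,40],[0,0,0,0,0,0,70],[0,0,0,0,0,0,110],[0,0,0,0,0,0,140],[0,0,0,0,0,0,140]]]';python3 -m inch '[[[0,0,0,0,0,0,140],[0,0,0,0,0,0,140]]]'
```

```text
time: 2.85
ee_pos: [0.4991, -0.2077, 0.006]
tool_rot: [-0.556, -3.091, 0.0]
wrist_force: [-0.4, -1.0, 0.4]
grip_width: 0.0871
time: 3.48
ee_pos: [0.4995, -0.2078, 0.0069]
tool_rot: [0.556, 3.091, -0.0]
wrist_force: [-0.5, 0.5, 5.7]
grip_width: 0.0619
time: 3.72
ee_pos: [0.4995, -0.2078, 0.0069]
tool_rot: [0.556, 3.091, -0.0]
wrist_force: [-1.4, 0.4, 5.5]
grip_width: 0.0617
```

```bash
python3 -m inch '[[[0,0,0,0,0,0.15,170],[0,0,0,0,0,0.4,170],[0,0,0,0,0,0.7,170],[0,0,0,0,0,1,170],[0,0,0,0,0,1,170]]]'
python3 - <<'E'
from h import *
snap('side','s3');snap('scene','s3b');s=ctrl.sense();print(s['ee_pos'],s['wrist_force'],s['grip_width'])
a=cv2.imread('pics/s3.png')[110:210,290:400];b=cv2.imread('pics/s3b.png')[110:210,170:280]
cv2.imwrite('pics/c7.png',cv2.resize(np.hstack([a,b]),None,fx=3.6,fy=3.6,interpolation=cv2.INTER_CUBIC))
E
```

```text
time: 4.35
ee_pos: [0.5001, -0.2078, 0.0476]
tool_rot: [0.556, 3.089, 0.0]
wrist_force: [-0.2, 0.1, -2.0]
grip_width: 0.0613
[ 0.49899033 -0.20759902  0.04630376] [-0.35263037  0.42404459 -2.6228763 ] 0.0616676377845711
```

View pics/c7.png

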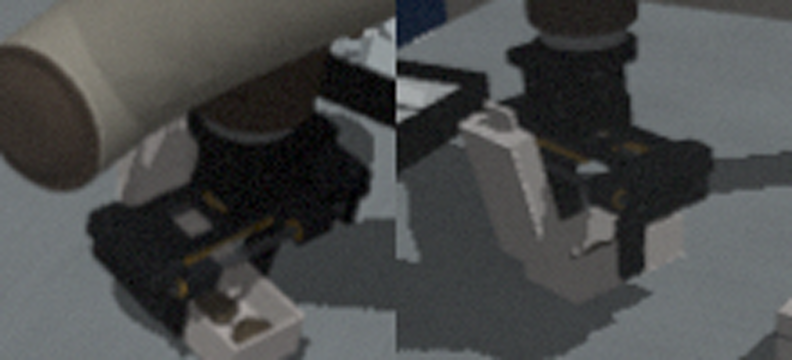

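```bash
python3 -m inch '[[[0,0,0,0,0,0.5,170],[0,0,0,0,0,1.2,170],[0,0,0,0,0,2.0,170],[0,0,0,0.1,0.3,2.8,170],[0,0,0.3,0.3,0.9,3.4,170]]]'; python3 -m inch '[[[0,0,0.5,0.4,0.9,0.3,170],[0,0,1.0,0.9,1.9,0.5,170],[0,0,1.5,1.3,2.9,0.5,170],[0,0,2,1.7,3.9,0.5,170],[0,0,2.5,2,4.8,0.5,170]]]'; python3 -m inch '[[[0,0,0.2,0.1,0.5,0,170],[0,0,0.3,0.2,0.7,0,170],[0,0,0.3,0.2,0.75,0,170],[0,0,0.3,0.2,0.75,0,170]]]'
python3 - <<'E'
from h import *
snap('wrist','w4');snap('side','s4');snap('scene','s4b');s=ctrl.sense();print(s['ee_pos'],s['wrist_force'],s['grip_width'])
m=R.from_rotvec(s['tool_rot']).as_matrix();print(np.degrees(np.arctan2(-m[1,0],-m[0,0])))
E
```

```text
time: 5.08
ee_pos: [0.5109, -0.1717, 0.1829]
tool_rot: [-0.518, -3.099, -0.0]
wrist_force: [1.0, -0.4, -1.5]
grip_width: 0.0618
time: 5.7
ee_pos: [0.5911, 0.0218, 0.2011]
tool_rot: [-0.173, -3.135, 0.0]
wrist_force: [-0.3, -0.2, -2.0]
grip_width: 0.0616
time: 6.2
ee_pos: [0.5988, 0.0494, 0.2021]
tool_rot: [-0.137, -3.138, 0.0]
wrist_force: [0.6, 0.3, -2.2]
grip_width: 0.0617
[0.59890285 0.04946772 0.20231298] [ 0.08423769  0.55857274 -1.69205776] 0.0615846017128123
-4.984849531624188
```

View pics/w4.png

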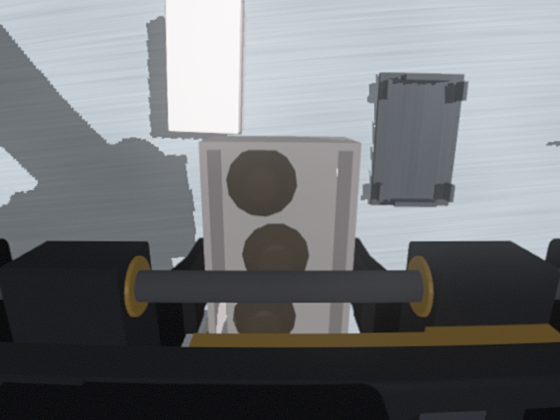

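View pics/s4.png

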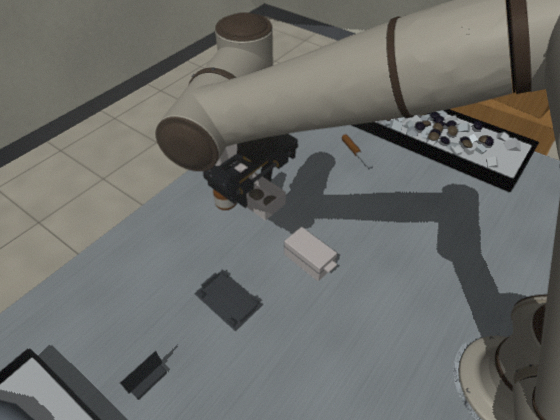

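The wrist view shows the held box level, with all three clams in it, and the frame clear at (375..465, 75..205). I'll enlarge the frame.

Run:
```python
import cv2
a=cv2.imread('pics/w4.png')
cv2.imwrite('pics/c8.png',cv2.convertScaleAbs(cv2.resize(a[65:215,355:475],None,fx=4,fy=4,interpolation=cv2.INTER_CUBIC),alpha=1.6))
cv2.imwrite('pics/c9.png',cv2.resize(a[125:245,190:370],None,fx=4,fy=4,interpolation=cv2.INTER_CUBIC))
```

```text
(no output)
```

View pics/c8.png

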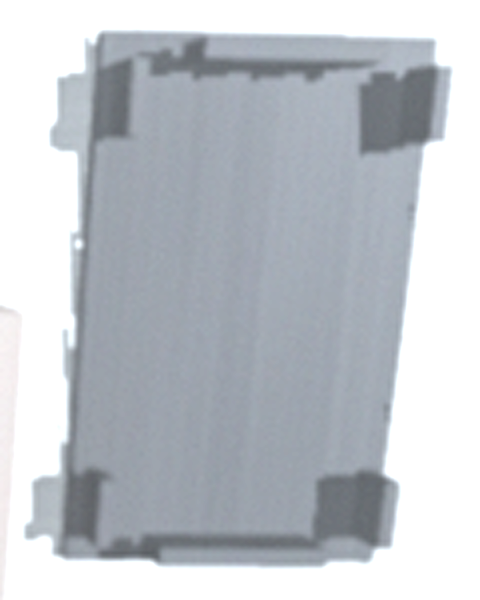

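View pics/c9.png

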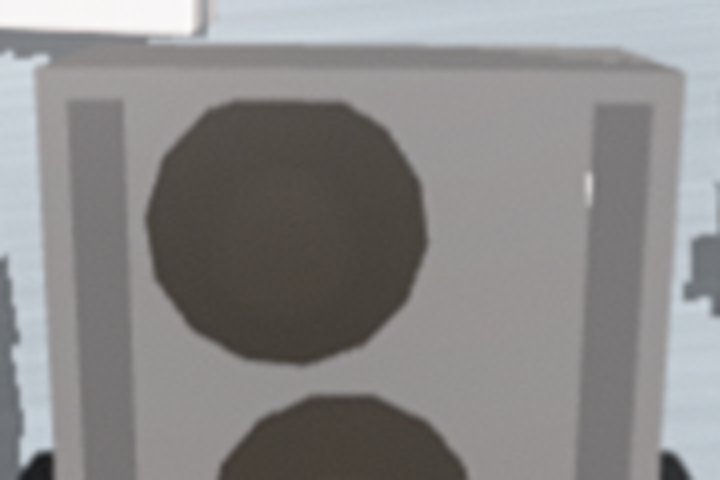

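Run:
```python
from fit import *
h=.068;w=.043
o=[('w4',(-h,w,.004),(463.5,74.2)),('w4',(-h,-w,.004),(378.7,72.8)),('w4',(h,-w,.004),(370.3,203.4)),('w4',(h,w,.004),(447.8,204.0))]
p,r=fit(o,[.568,.197,-.08]);print(p,np.degrees(p[2]),r)
P=[atz('w4',q[2],.004)[:2] for q in o];print(P,[np.linalg.norm(P[i]-P[i-1]) for i in range(4)])
s=ctrl.sense();zr=s['ee_pos'][2]-.0069+.036
A=atz('w4',(198.6,142.6),zr)[:2];B=atz('w4',(360.6,143.4),zr)[:2];print(A,B,np.linalg.norm(A-B))
m=R.from_rotvec(s['tool_rot']).as_matrix();u=-m[:2,0];n=m[:2,1]
d=(A+B)/2-s['ee_pos'][:2];print('rim end in tool heading',d@u,d@n,'yaw',np.degrees(np.arctan2(-(B-A)[0],(B-A)[1])))
# guides tops outer
c,sn=np.cos(p[2]),np.sin(p[2])
for l in [(h,-.022,.02),(h,.022,.02),(-.06,.043,.02),(-.042,.043,.02)]:
    print(proj('w4',[p[0]+c*l[0]-sn*l[1],p[1]+sn*l[0]+c*l[1],l[2]])[0]-[355,65])
```

```text
[ 0.56854078  0.19450818 -0.08729931] -5.001881899167482 [[0.1, -0.8], [-0.1, -0.9], [-0.3, 1.7], [0.2, 1.0]]
[array([0.5053178 , 0.24317057]), array([0.49792175, 0.15763137]), array([0.63071286, 0.14607628]), array([0.63884516, 0.23110902])] [np.float64(0.13407100884739745), np.float64(0.0858583483820358), np.float64(0.13329289862228755), np.float64(0.08542073524136334)]
[0.5364644  0.02409614] [0.54216496 0.08559729] 0.061764774101549576
rim end in tool heading -0.05983018278640706 0.00018089484945086348 yaw -5.2956303988352715
[ 39.01236103 144.00190998]
[ 80.58120959 143.96738859]
[116.16726587  15.3766629 ]
[113.94103418  34.73869394]
```

Run:
```python
from fit import *
h=.068;w=.043
o=[((-h,w,.004),(463.5,74.2)),((-h,-w,.004),(378.7,72.8)),((h,-w,.004),(370.3,203.4)),((h,w,.004),(447.8,204.0)),
((.064,-.022,.02),(394.6,205.1)),((.064,.022,.02),(433.4,205.1)),((-.06,.039,.02),(467.1,81.6)),((-.042,.039,.02),(464.9,102.1)),((.042,.039,.02),(454.1,185.1)),((.06,.039,.02),(452.1,201.4)),
((-.06,-.039,.02),(355+57/4,65+78/4)),((-.042,-.039,.02),(355+52/4,65+147/4)),((.042,-.039,.02),(355+33/4,65+478/4)),((.06,-.039,.02),(355+26/4,65+537/4))]
p,r=fit([('w4',a,b) for a,b in o],[.568,.197,-.08]);print(p,np.degrees(p[2]),r)
```

```text
[ 0.56898104  0.19371853 -0.08882174] -5.08911066305703 [[-0.6, -0.2], [-0.7, -0.5], [-1.1, 2.0], [-0.6, 1.5], [-1.1, 0.6], [1.8, 0.7], [-0.7, -0.7], [-0.7, -1.8], [-0.3, -0.0], [-0.5, 0.7], [17.0, -5.1], [17.0, -2.8], [15.6, 0.3], [16.0, 2.7]]
```

Run:
```python
from fit import *
h=.068;w=.043
o=[((-h,w,.004),(463.5,74.2)),((-h,-w,.004),(378.7,72.8)),((h,-w,.004),(370.3,203.4)),((h,w,.004),(447.8,204.0)),
((.064,-.022,.02),(394.6,205.1)),((.064,.022,.02),(433.4,205.1)),((-.06,.039,.02),(467.1,81.6)),((-.042,.039,.02),(464.9,102.1)),((.042,.039,.02),(454.1,185.1)),((.06,.039,.02),(452.1,201.4))]
p,r=fit([('w4',a,b) for a,b in o],[.568,.197,-.08]);print(p,np.degrees(p[2]),r)
a=cv2.imread('pics/w4.png');a=cv2.resize(a[55:225,345:485],None,fx=4,fy=4,interpolation=cv2.INTER_CUBIC);a=cv2.convertScaleAbs(a,alpha=1.5)
c,sn=np.cos(p[2]),np.sin(p[2])
def poly(ls,col):
    q=np.array([((proj('w4',[p[0]+c*x-sn*y,p[1]+sn*x+c*y,z])[0]-[345,55])*4+1.5) for x,y,z in ls])
    cv2.polylines(a,[q.round().astype(np.int32)],True,col,1)
poly([(x*h,y*w,.004) for x,y in [(1,1),(1,-1),(-1,-1),(-1,1)]],(0,0,255))
for sx in (1,-1):
    poly([(sx*.06,-.022,.02),(sx*.06,.022,.02),(sx*.064,.022,.02),(sx*.064,-.022,.02)],(0,200,0))
    for sy in (1,-1): poly([(sx*.042,sy*.035,.02),(sx*.06,sy*.035,.02),(sx*.06,sy*.039,.02),(sx*.042,sy*.039,.02)],(255,0,0))
cv2.imwrite('pics/c10.png',a[:600])
u=np.array([c,sn]);print('TCP target',p[:2]+.0039*u, ctrl.sense()['ee_pos'])
```

```text
[ 0.56883326  0.19433141 -0.0912509 ] -5.228291251900234 [[0.2, -0.3], [0.1, -0.8], [-0.7, 1.8], [-0.2, 1.4], [-0.7, 0.4], [2.2, 0.5], [0.1, -0.8], [0.0, -1.9], [0.2, -0.1], [-0.1, 0.6]]
TCP target [0.57271703 0.19397602] [0.59890285 0.04946772 0.20231298]
```

View pics/c10.png

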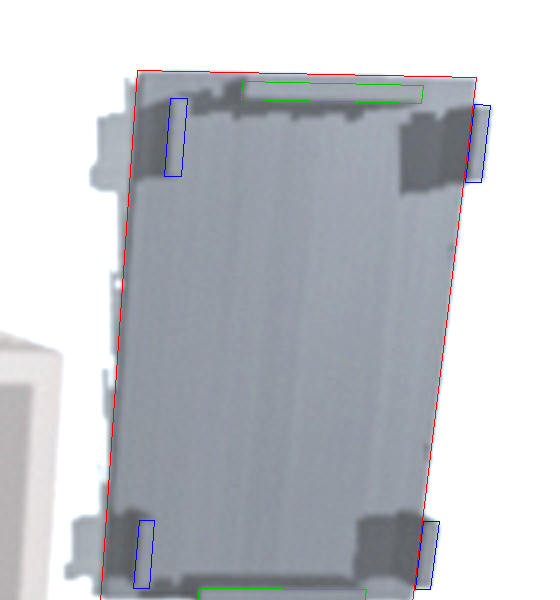

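```bash
python3 -m inch '[[[0,0,0,-0.1,0.5,0,170],[0,0,0,-0.3,1.4,0,170],[0,0,0,-0.5,2.4,0,170],[0,0,0,-0.62,3.2,0,170],[0,0,0,-0.67,3.62,0,170]]]'; python3 -m inch '[[[0,0,0,0,0,-0.6,170],[0,0,0,0,0,-1.5,170],[0,0,0,0,0,-2.5,170],[0,0,0,0,0,-3.3,170],[0,0,0,0,0,-3.7,170]]]'; python3 -m inch '[[[0,0,0,0,0,0,170],[0,0,0,0,0,0,170]]]'
python3 - <<'E'
from h import *
snap('side','s5');snap('scene','s5b');s=ctrl.sense();print(s['ee_pos'],s['wrist_force'],s['grip_width'])
m=R.from_rotvec(s['tool_rot']).as_matrix();print(np.degrees(np.arctan2(-m[1,0],-m[0,0])))
a=cv2.imread('pics/s5.png')[240:340,180:290];b=cv2.imread('pics/s5b.png')[180:280,310:420]
cv2.imwrite('pics/c11.png',cv2.convertScaleAbs(cv2.resize(np.hstack([a,b]),None,fx=3.6,fy=3.6,interpolation=cv2.INTER_CUBIC),alpha=1.5))
E
```

```text
time: 6.98
ee_pos: [0.5718, 0.1972, 0.2023]
tool_rot: [0.132, 3.139, 0.0]
wrist_force: [0.1, 0.3, -1.8]
grip_width: 0.0614
time: 7.6
ee_pos: [0.5715, 0.1945, 0.0524]
tool_rot: [-0.135, -3.136, 0.003]
wrist_force: [0.2, -0.3, -1.5]
grip_width: 0.0618
time: 7.85
ee_pos: [0.5735, 0.1957, 0.0557]
tool_rot: [0.134, 3.136, 0.002]
wrist_force: [0.3, 0.2, -1.5]
grip_width: 0.0617
[0.57333274 0.19569749 0.05583584] [-0.35027318  0.17916907 -2.2607805 ] 0.06205315765787436
-4.90448624581532
```

View pics/c11.png

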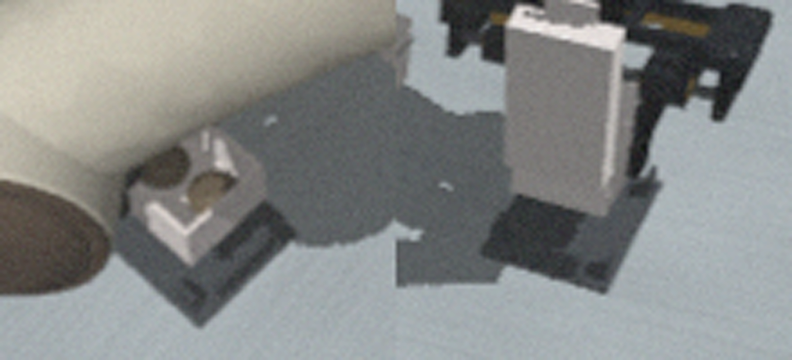

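```bash
python3 -m inch '[[[0,0,-0.04,-0.03,-0.04,-0.2,170],[0,0,-0.04,-0.03,-0.04,-0.4,170],[0,0,-0.04,-0.03,-0.04,-0.57,170],[0,0,-0.04,-0.03,-0.04,-0.57,170],[0,0,-0.04,-0.03,-0.04,-0.57,170]]]'
python3 - <<'E'
from h import *
snap('wrist','w6');snap('side','s6');snap('scene','s6b');s=ctrl.sense();print(s['ee_pos'],s['wrist_force'],s['grip_width'])
m=R.from_rotvec(s['tool_rot']).as_matrix();print(np.degrees(np.arctan2(-m[1,0],-m[0,0])),m[2,:2])
cv2.imwrite('pics/w6b.png',cv2.convertScaleAbs(cv2.imread('pics/w6.png'),alpha=1.8))
E
```

```text
time: 8.57
ee_pos: [0.5713, 0.1936, 0.0313]
tool_rot: [0.14, 3.138, -0.0]
wrist_force: [0.4, 0.3, -2.7]
grip_width: 0.0621
[0.57133673 0.19366331 0.03164841] [-1.08127895 -0.44120191 -2.12006673] 0.0617307253430012
-5.110851639267929 [-0.00052076  0.00036255]
```

View pics/w6b.png

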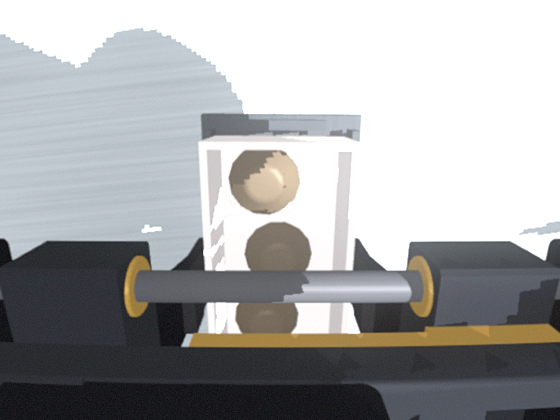

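The wrist view shows the frame's near edge beyond the box, with corners at about (202,114) and (361,115). I'll check its centre against the tool.

Run:
```python
from h import *
a=cv2.imread('pics/w6.png')[100:160,185:375];cv2.imwrite('pics/c12.png',cv2.resize(a,None,fx=4,fy=4,interpolation=cv2.INTER_CUBIC))
s=ctrl.sense();m=R.from_rotvec(s['tool_rot']).as_matrix();u=-m[:2,0];n=m[:2,1]
for q in [(202,114),(361,115)]:
    d=atz('w6',q,.004)[:2]-s['ee_pos'][:2];print(d@u,d@n)
```

```text
-0.07037760591347511 -0.040932810526654866
-0.06983985034905651 0.04375705961456711
```

View pics/c12.png

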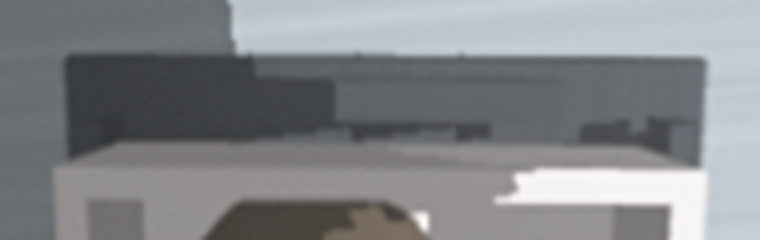

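```bash
python3 -m inch '[[[0,0,-0.05,0.03,0.03,0,170],[0,0,-0.05,0.03,0.03,-0.15,170],[0,0,-0.05,0.03,0.03,-0.3,170],[0,0,-0.05,0.03,0.03,-0.42,170],[0,0,-0.05,0.03,0.03,-0.42,170]]]'; python3 -m inch '[[[0,0,0,0,0,-0.05,170],[0,0,0,0,0,-0.05,170]]]';  python3 -m inch '[[[0,0,0,0,0,-0.03,170],[0,0,0,0,0,-0.03,170]]]'
```

```text
time: 9.35
ee_pos: [0.5719, 0.1944, 0.0138]
tool_rot: [-0.147, -3.137, 0.001]
wrist_force: [0.6, 0.1, -2.4]
grip_width: 0.062
time: 9.6
ee_pos: [0.5723, 0.1947, 0.0125]
tool_rot: [-0.147, -3.138, 0.0]
wrist_force: [0.7, 0.0, -1.5]
grip_width: 0.0614
time: 9.85
ee_pos: [0.5723, 0.1947, 0.0114]
tool_rot: [0.147, 3.138, 0.0]
wrist_force: [-0.5, 0.3, -2.0]
grip_width: 0.0619
```

```bash
python3 -m inch '[[[0,0,0,0,0,-0.03,170],[0,0,0,0,0,-0.03,170]]]'; python3 -m inch '[[[0,0,0,0,0,-0.03,170],[0,0,0,0,0,-0.03,170]]]'
python3 - <<'E'
from h import *
snap('wrist','w7');snap('scene','s7');snap('side','s7b')
a=cv2.imread('pics/w7.png')[100:160,185:375]
b=cv2.imread('pics/s7.png')[200:270,320:400];c=cv2.imread('pics/s7b.png')[255:335,180:280]
cv2.imwrite('pics/c13.png',cv2.resize(a,None,fx=4,fy=4,interpolation=cv2.INTER_CUBIC))
cv2.imwrite('pics/c14.png',cv2.convertScaleAbs(cv2.resize(b,None,fx=8,fy=8,interpolation=cv2.INTER_CUBIC),alpha=1.5))
E
```

```text
time: 10.1
ee_pos: [0.5725, 0.1948, 0.011]
tool_rot: [0.147, 3.138, 0.0]
wrist_force: [-1.6, -0.0, 3.7]
grip_width: 0.062
time: 10.35
ee_pos: [0.5725, 0.1948, 0.011]
tool_rot: [0.146, 3.137, 0.0]
wrist_force: [-4.7, -0.4, 10.9]
grip_width: 0.0612
```

View pics/c13.png

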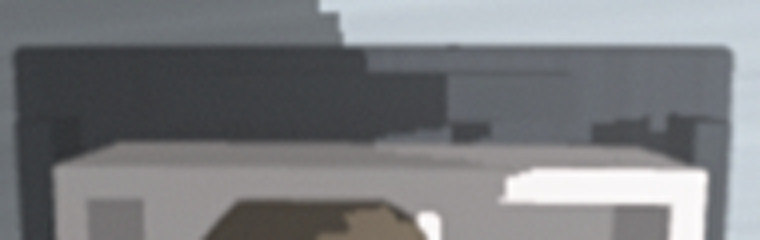

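View pics/c14.png

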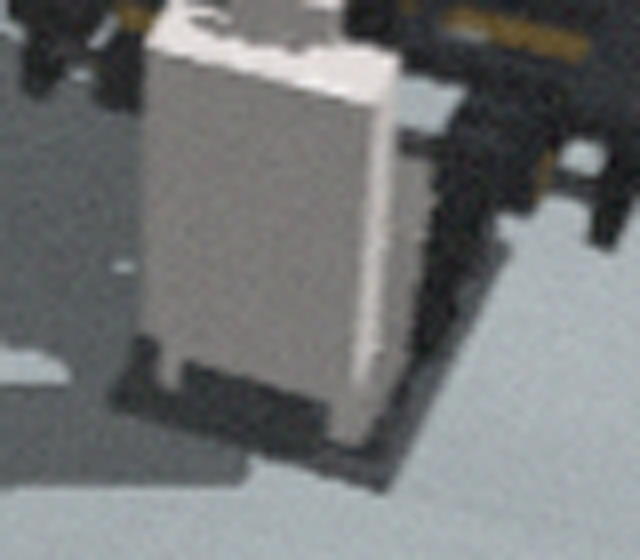

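Contact came at the expected seated height, and both views show the box between the guides. I'll ease off, release and rise.

```bash
python3 -m inch '[[[0,0,0,0,0,0.04,130],[0,0,0,0,0,0.04,90],[0,0,0,0,0,0.04,50],[0,0,0,0,0,0.04,0],[0,0,0,0,0,0.04,0]]]'; python3 -m inch '[[[0,0,0,0,0,0,0],[0,0,0,0,0,0.4,0],[0,0,0,0,0,1.2,0],[0,0,0,0,0,2.5,0],[0,0,0,0,0,3.9,0]]]';  python3 -m inch '[[[0,0,0,0,0,1.0,0],[0,0,0,0,0,1.5,0],[0,0,0,0,0,1.5,0]]]'
python3 - <<'E'
from h import *
snap('wrist','w8');snap('scene','s8');snap('side','s8b')
b=cv2.imread('pics/s8.png')[190:270,310:410];c=cv2.imread('pics/s8b.png')[245:325,180:280]
cv2.imwrite('pics/c15.png',cv2.convertScaleAbs(cv2.resize(np.hstack([b,c]),None,fx=4,fy=4,interpolation=cv2.INTER_CUBIC),alpha=1.5))
E
```

```text
time: 11.12
ee_pos: [0.5724, 0.1948, 0.0103]
tool_rot: [-0.147, -3.138, 0.0]
wrist_force: [0.1, -0.7, -0.3]
grip_width: 0.082
time: 11.75
ee_pos: [0.5721, 0.1946, 0.169]
tool_rot: [0.147, 3.138, -0.0]
wrist_force: [0.3, 0.3, -0.4]
grip_width: 0.0869
time: 12.12
ee_pos: [0.5731, 0.1951, 0.2297]
tool_rot: [0.147, 3.133, 0.005]
wrist_force: [0.2, -0.8, 0.0]
grip_width: 0.0869
```

View pics/w8.png

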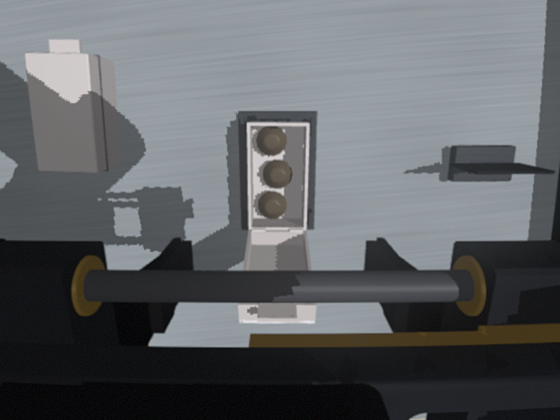

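View pics/c15.png

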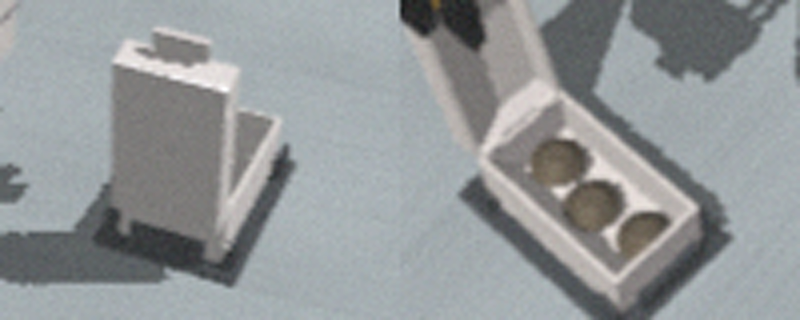

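Run:
```python
from h import *
from scipy.optimize import least_squares
yaw=np.radians(-5.35);u=np.array([np.cos(yaw),np.sin(yaw)]);n=np.array([-u[1],u[0]]);c=np.array([.5685,.195])
def W(x,y,z): q=c+u*x+n*y; return [q[0],q[1],z]
def lid(t,d,h,y): return W(.056-d*np.cos(t)+h*np.sin(t),y,.04+d*np.sin(t)+h*np.cos(t))
obs=[(.112,.02,-.031,(338.6,205.0)),(.112,.02,.031,(369.4,211.6))]
f=lambda t:np.concatenate([proj('s8',lid(t[0],d,h,y))[0]-p for d,h,y,p in obs])
r=least_squares(f,[1.8]);t=r.x[0];print(t,r.fun)
for t in (1.65,1.8,1.95): print(t,f([t]).round(1))
t=r.x[0]
for d,h in [(.112,.02),(.112,0),(.126,0),(.06,.02),(0,.02)]: print(d,h,np.round(lid(t,d,h,0),3))
# cross-check with wrist: rim line & tab end
for d,h in [(.112,0),(.126,0)]: print(proj('w8',lid(t,d,h,0)))
```

```text
1.7619926165232447 [-0.75069807 -1.15138214 -2.59543556 -0.36211731]
1.65 [ 1.4 -5.4 -0.6 -4.8]
1.8 [-1.5  0.4 -3.3  1.3]
1.95 [-4.4  7.  -6.   8.1]
0.112 0.02 [0.665 0.186 0.146]
0.112 0 [0.645 0.188 0.15 ]
0.126 0 [0.648 0.188 0.164]
0.06 0.02 [0.655 0.187 0.095]
0 0.02 [0.644 0.188 0.036]
[[277.6055224 301.5266136]]
[[277.65372552 314.30459302]]
```

The wrist view shows three clams in the box at (272,140), (278,174) and (271,205). The box sits centred in the frame, and the lid stands at about 1.77 rad. Next I'll close the fingers and go behind the lid.

```bash
python3 -m inch '[[[0,0,0,1,-0.1,0,255],[0,0,0,2.2,-0.2,0,255],[0,0,0,3.3,-0.32,0,255],[0,0,0,3.3,-0.32,0,255],[0,0,0,3.3,-0.32,0,255]]]'; python3 -m inch '[[[0,0,0,0,0,-1,255],[0,0,0,0,0,-2,255],[0,0,0,0,0,-2.7,255],[0,0,0,0,0,-2.7,255],[0,0,0,0,0,-2.7,255]]]'
python3 - <<'E'
from h import *
snap('scene','s9');snap('side','s9b')
b=cv2.imread('pics/s9.png')[130:270,290:430];c=cv2.imread('pics/s9b.png')[185:325,140:280]
cv2.imwrite('pics/c16.png',cv2.convertScaleAbs(cv2.resize(np.hstack([b,c]),None,fx=2.8,fy=2.8,interpolation=cv2.INTER_CUBIC),alpha=1.5))
E
```

```text
time: 12.9
ee_pos: [0.7035, 0.1817, 0.2247]
tool_rot: [-0.147, -3.135, 0.002]
wrist_force: [0.1, 0.2, 0.4]
grip_width: 0.045
time: 13.52
ee_pos: [0.7047, 0.1825, 0.1207]
tool_rot: [0.145, 3.135, 0.001]
wrist_force: [0.8, -0.2, 0.3]
grip_width: 0.0017
```

View pics/c16.png

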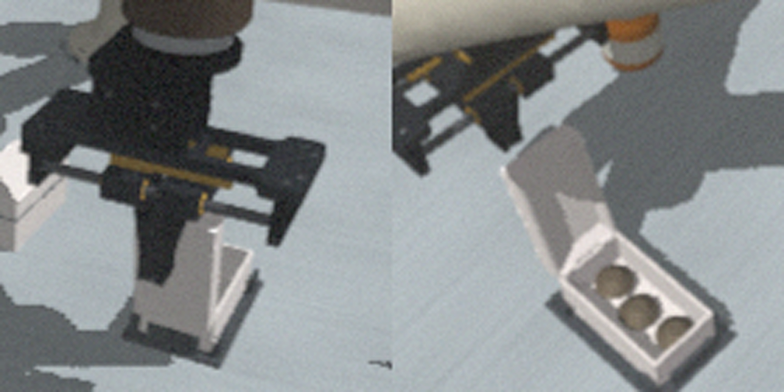

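```bash
python3 -m inch '[[[0,0,0,-0.5,0.05,0,255],[0,0,0,-0.9,0.085,0,255],[0,0,0,-1.15,0.11,0.05,255],[0,0,0,-1.4,0.13,0.1,255],[0,0,0,-1.65,0.155,0.16,255]]]'; python3 -m inch '[[[0,0,0,-0.2,0.02,0,255],[0,0,0,-0.4,0.04,-0.02,255],[0,0,0,-0.6,0.055,-0.05,255],[0,0,0,-0.75,0.07,-0.09,255],[0,0,0,-0.75,0.07,-0.09,255]]]'
python3 - <<'E'
from h import *
snap('scene','s10');snap('side','s10b')
b=cv2.imread('pics/s10.png')[130:270,290:430];c=cv2.imread('pics/s10b.png')[185:325,140:280]
cv2.imwrite('pics/c17.png',cv2.convertScaleAbs(cv2.resize(np.hstack([b,c]),None,fx=2.8,fy=2.8,interpolation=cv2.INTER_CUBIC),alpha=1.5))
E
```

```text
time: 14.25
ee_pos: [0.6381, 0.1883, 0.1255]
tool_rot: [0.147, 3.137, 0.001]
wrist_force: [0.1, -0.2, -0.6]
grip_width: 0.0003
time: 14.88
ee_pos: [0.6076, 0.1909, 0.121]
tool_rot: [-0.146, -3.137, 0.001]
wrist_force: [0.9, -0.1, 1.0]
grip_width: 0.0009
```

View pics/c17.png

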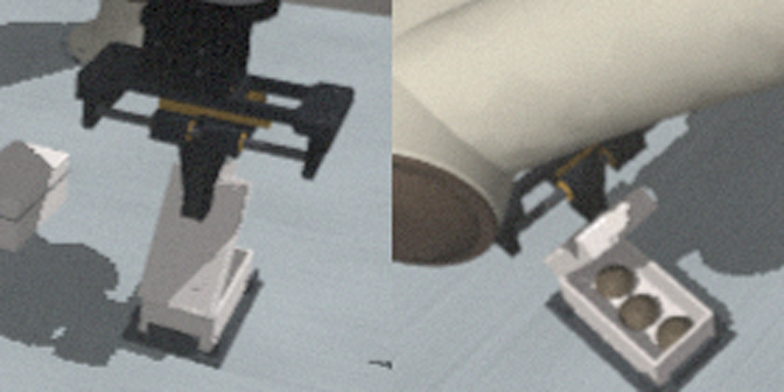

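```bash
python3 -m inch '[[[0,0,0,-0.35,0.03,-0.15,255],[0,0,0,-0.67,0.065,-0.34,255],[0,0,0,-0.95,0.09,-0.6,255],[0,0,0,-1.19,0.11,-0.89,255],[0,0,0,-1.19,0.11,-0.89,255]]]'; python3 -m inch '[[[0,0,0,-0.12,0.01,-0.2,255],[0,0,0,-0.21,0.02,-0.41,255],[0,0,0,-0.21,0.02,-0.41,255]]]'
python3 - <<'E'
from h import *
snap('scene','s11');snap('side','s11b')
b=cv2.imread('pics/s11.png')[150:270,290:410];c=cv2.imread('pics/s11b.png')[225:345,170:290]
cv2.imwrite('pics/c18.png',cv2.convertScaleAbs(cv2.resize(np.hstack([b,c]),None,fx=3.3,fy=3.3,interpolation=cv2.INTER_CUBIC),alpha=1.5))
E
```

```text
time: 15.6
ee_pos: [0.5597, 0.1949, 0.0847]
tool_rot: [-0.146, -3.136, 0.002]
wrist_force: [0.4, 0.1, 0.1]
grip_width: 0.0007
time: 15.98
ee_pos: [0.5516, 0.1958, 0.0684]
tool_rot: [-0.147, -3.136, 0.002]
wrist_force: [0.6, 0.0, 0.1]
grip_width: 0.0002
```

View pics/c18.png

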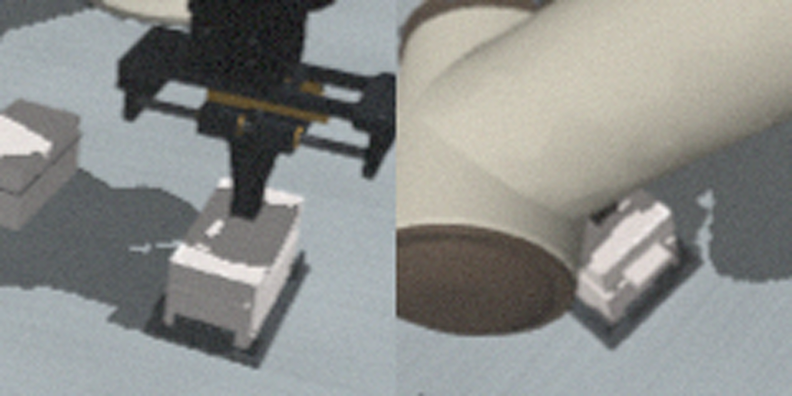

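```bash
python3 -m inch '[[[0,0,0,0,0,-0.1,255],[0,0,0,0,0,-0.2,255],[0,0,0,0,0,-0.2,255]]]'; python3 -m inch '[[[0,0,0,0,0,-0.05,255],[0,0,0,0,0,-0.05,255]]]';python3 -m inch '[[[0,0,0,0,0,-0.05,255],[0,0,0,0,0,-0.05,255]]]'
```

```text
time: 16.45
ee_pos: [0.5521, 0.1959, 0.0609]
tool_rot: [-0.147, -3.137, 0.001]
wrist_force: [0.2, -0.5, 0.3]
grip_width: 0.0002
time: 16.7
ee_pos: [0.5525, 0.1962, 0.0604]
tool_rot: [0.146, 3.138, -0.0]
wrist_force: [-2.2, -1.0, 5.1]
grip_width: 0.0006
time: 16.95
ee_pos: [0.5525, 0.1962, 0.0601]
tool_rot: [0.145, 3.137, -0.0]
wrist_force: [-4.9, -0.3, 13.6]
grip_width: 0.0002
```

```bash
python3 -m inch '[[[0,0,0,0,0,-0.06,255],[0,0,0,0,0,-0.06,255],[0,0,0,0,0,-0.06,255]]]'; python3 -m inch '[[[0,0,0,0,0,0.16,255],[0,0,0,0,0,1,255],[0,0,0,0,0,2,255],[0,0,0,0,0,3.4,255],[0,0,0,0,0,4,255]]]';python3 -m inch '[[[0,0,0,0,0,0,255],[0,0,0,0,0,0,255]]]'
python3 - <<'E'
from h import *
snap('scene','s12');snap('side','s12b');snap('wrist','w12')
b=cv2.imread('pics/s12.png')[190:270,310:410];c=cv2.imread('pics/s12b.png')[255:335,180:280]
cv2.imwrite('pics/c19.png',cv2.convertScaleAbs(cv2.resize(np.hstack([b,c]),None,fx=4,fy=4,interpolation=cv2.INTER_CUBIC),alpha=1.5))
E
```

```text
time: 17.32
ee_pos: [0.5525, 0.1962, 0.0599]
tool_rot: [0.144, 3.137, -0.0]
wrist_force: [-9.4, -1.2, 24.9]
grip_width: 0.0003
time: 17.95
ee_pos: [0.5537, 0.1967, 0.2187]
tool_rot: [0.146, 3.133, 0.005]
wrist_force: [1.0, 1.0, -0.4]
grip_width: 0.0002
time: 18.2
ee_pos: [0.5515, 0.1958, 0.2134]
tool_rot: [-0.147, -3.136, 0.002]
wrist_force: [-1.0, -0.1, -0.8]
grip_width: 0.0002
```

View pics/c19.png

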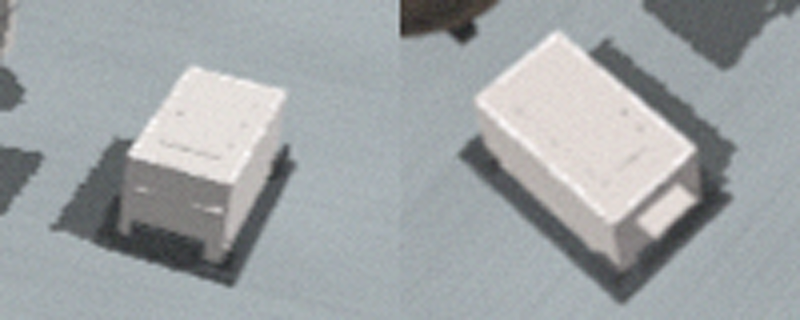

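View pics/w12.png

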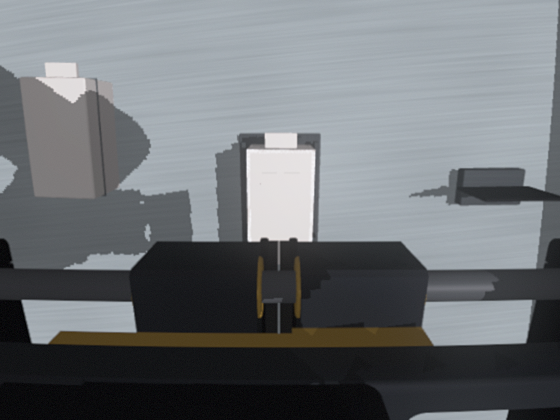

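The lid looks shut in all views. I'll press once more near the tab end, both to make sure it is home and to measure the height there.

```bash
python3 -m inch '[[[0,0,0,-0.68,0.06,-0.8,255],[0,0,0,-0.68,0.06,-2,255],[0,0,0,-0.68,0.06,-3.1,255],[0,0,0,-0.68,0.06,-3.65,255],[0,0,0,-0.68,0.06,-3.65,255]]]'; python3 -m inch '[[[0,0,0,0,0,-0.06,255],[0,0,0,0,0,-0.06,255]]]'
```

```text
time: 18.98
ee_pos: [0.5236, 0.1974, 0.0663]
tool_rot: [-0.147, -3.133, 0.006]
wrist_force: [-0.9, -0.7, 0.2]
grip_width: 0.0002
time: 19.23
ee_pos: [0.5257, 0.1989, 0.0675]
tool_rot: [0.147, 3.137, 0.002]
wrist_force: [0.5, -0.1, 0.1]
grip_width: 0.0005
```

```bash
python3 -m inch '[[[0,0,0,0,-0.04,-0.1,255],[0,0,0,0,-0.04,-0.15,255],[0,0,0,0,-0.04,-0.15,255]]]'; python3 -m inch '[[[0,0,0,0,0,-0.05,255],[0,0,0,0,0,-0.05,255]]]'; python3 -m inch '[[[0,0,0,0,0,-0.05,255],[0,0,0,0,0,-0.05,255]]]'; python3 -m inch '[[[0,0,0,0,0,-0.05,255],[0,0,0,0,0,-0.05,255]]]'
```

```text
time: 19.6
ee_pos: [0.5251, 0.1969, 0.0606]
tool_rot: [-0.147, -3.138, 0.0]
wrist_force: [0.8, 0.2, 0.7]
grip_width: 0.0007
time: 19.85
ee_pos: [0.5252, 0.197, 0.0601]
tool_rot: [0.146, 3.138, -0.0]
wrist_force: [-3.1, -0.5, 8.9]
grip_width: 0.0001
time: 20.1
ee_pos: [0.5252, 0.197, 0.0597]
tool_rot: [0.145, 3.137, -0.001]
wrist_force: [-7.4, -1.2, 18.1]
grip_width: 0.0005
time: 20.35
ee_pos: [0.5252, 0.197, 0.0594]
tool_rot: [0.144, 3.137, -0.001]
wrist_force: [-10.6, -1.3, 27.2]
grip_width: 0.0003
```

```bash
python3 -m inch '[[[0,0,0,0,0,0.2,255],[0,0,0,0,0,1,255],[0,0,0,0,0,2.4,255],[0,0,0,-0.5,0,3.8,255],[0,0,0,-1.5,0,4.5,255]]]';python3 -m inch '[[[0,0,0,-1.2,0,0,255],[0,0,0,-2.2,0,0,255],[0,0,0,-2.2,0,0,255],[0,0,0,-2.2,0,0,255]]]'
python3 - <<'E'
from h import *
snap('scene','s13');snap('side','s13b');snap('wrist','w13')
b=cv2.imread('pics/s13.png')[190:270,310:410];c=cv2.imread('pics/s13b.png')[255:335,180:280]
cv2.imwrite('pics/c20.png',cv2.resize(np.hstack([b,c]),None,fx=4,fy=4,interpolation=cv2.INTER_CUBIC))
# bystander motion
for x,y in (('scene0','s13'),('side0','s13b')):
    A=cv2.imread(f'pics/{x}.png').astype(int);B=cv2.imread(f'pics/{y}.png').astype(int)
    cv2.imwrite(f'pics/d_{y}.png',np.hstack([np.clip(abs(A-B)*3,0,255).astype(np.uint8),B.astype(np.uint8)])[::1,::1][:, :, :] if 0 else np.clip(abs(A-B)*3,0,255).astype(np.uint8))
E
```

```text
time: 20.98
ee_pos: [0.4663, 0.1977, 0.2375]
tool_rot: [0.148, 3.134, 0.005]
wrist_force: [-0.5, 0.5, 0.2]
grip_width: 0.0005
time: 21.48
ee_pos: [0.3775, 0.1972, 0.2348]
tool_rot: [0.146, 3.137, 0.001]
wrist_force: [0.8, 0.0, -0.4]
grip_width: 0.0005
```

View pics/c20.png

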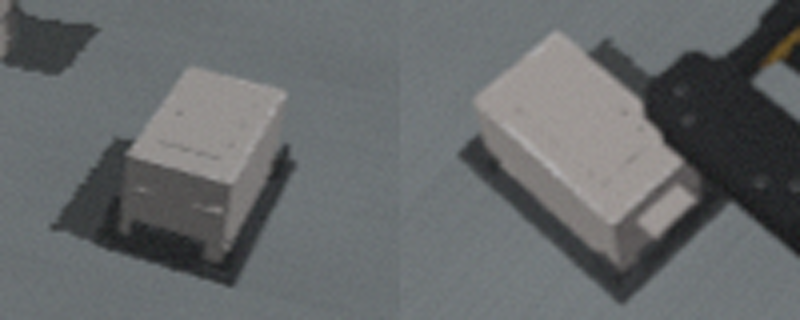

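View pics/d_s13.png

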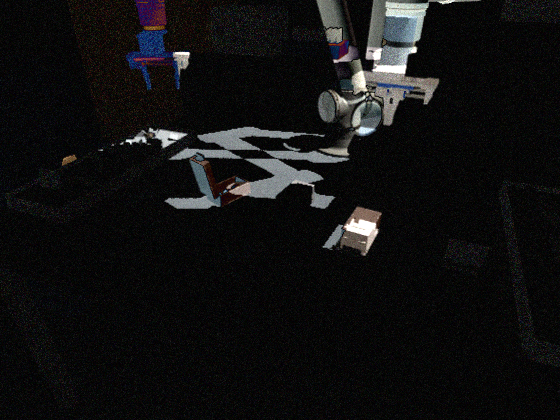

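View pics/w13.png

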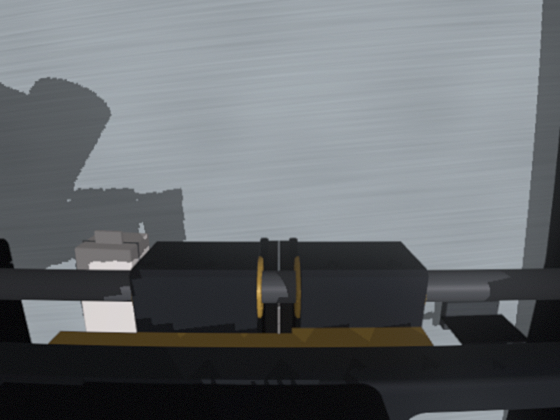

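The difference image shows no change at the jar, knife, packed box or tag. The box stands closed in the frame and the robot is clear of everything.

```bash
python3 -c "
from plant import ctrl
print(ctrl.close_job())"
```

```text
the job is handed in; nothing more can be done
None
```

The box of clams is packed and I've handed the job in at about 21.5 s; the interface gives no verdict.

I gripped the open box across its width and carried it level. I set it down between the frame's guides, where it made contact at the expected seated height. After releasing it, I swung the lid over from behind with closed fingers and pressed it twice.

**Last checks**
- **Lid:** both presses, mid-lid and near the tab, met the lid at a height of about 60 mm, which is the closed height, with 25–27 N on the wrist. I saw no gap in the enlarged scene and side views. A couple of light marks at the hinge end are coarse in those pictures. I did not take a low-angle close-up of the seam.
- **Clams:** all three were in the box in the last side view before the lid shut, and nothing spilled.
- **Other items:** the before-and-after scene difference shows no movement of the jar, knife, packed box or tag.
- **Robot:** it is clear of everything. The highest wrist force reported at the end of a move was about 29 N, well under the 120 N limit.

No check failed. The one disagreement was between position estimates: the first distant look at the frame differed from the close wrist-camera view by about 2 mm. I used the close view.

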